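Load the slide carrier under the stage clip

TASK

Load the slide carrier into the slide stage: press the stage's long spring-clip paddle down with one fingertip and keep it down while the other fingertip pushes the carrier from behind along the deck, beneath the clip's raised nose and fully home against the end stop. Then let the paddle come up so that the clip clamps the carrier, and back clear. Do not grasp or lift the carrier, and leave the beaker, forceps, moulds and petri dish alone.

Things in the scene. Friction and masses are not known exactly. Their poses are not given: they have to be found in the camera images.
- stage: Slide stage, fixed to the bench: grey base plate 206 x 132 mm with a bare light grey deck (x -120 to +86, y -30 to +30 mm) whose top is 25 mm above the bench. Origin on the bench under the deck's centre line; x = push direction, along the deck to the end stop; y left of it; z up. Pivot posts stand at y -30 to -42 mm (x = -115, 26, 81 mm), 44 mm above the bench. The deck is open behind x = 14 mm.
- carrier: Slide carrier: loose flat dark grey plate of slippery plastic, 84 x 36 x 8 mm (x, y, z) with a glass slide let into its top, 40 to 85 g, lying flat on the deck short of the clip. Origin at the centre of its underside; x along its length towards the end stop. Its rear edge is 42 mm behind the origin. Home: front edge against the end stop, origin at x = 33 mm, y = 0 in the stage's frame.
- home_point (a point): Point on the deck where the carrier's origin lies when home: x 33, y 0, z 25 mm in the stage's frame, axes as the stage's. The end stop's face is at stage x = 75 mm (10 mm high, 52 mm wide). Two guides 4 mm high, 37.4 mm apart, run along the deck from x = 33 to 80 mm; their flared mouths begin at x = 15 mm, about 52 mm apart.
- clip (a joint): Angle (rad) of the spring clip, a steel rocker on a shaft parallel to stage x (y = -36 mm, 35 mm above the bench). 0 = at rest, nose 2 mm above the deck, so the carrier cannot enter; 0.42 = paddle pressed to its stop, nose 17 mm above the deck; above 0.22 the carrier passes; 0.17 = nose rests on the carrier. Springs back by itself; the stop takes 6 N at the paddle's middle, 12 N at its inner edge.
- paddle_mid (a point): Middle of the top of the clip's paddle (moves with it), a flat polished (slippery) steel plate on the -y side of the deck: stage x -110 to -2, y -52 to -92 mm when pressed. At rest it slopes up and outwards, middle 42 mm, outer edge 50 mm above the bench. Pressed to the stop it is level, 27 mm above the bench (2 mm above the deck): a fingertip slides along it while one level with it meets the carrier's rear edge.
- nose (a point): Underside of the clip's nose, a blunt lip 12 mm long (stage x = 54 to 66 mm) and 6 mm wide over the deck's centre line (y = 0); the arm that carries it crosses from the shaft at the same x. At rest 27 mm above the bench.
- beaker: Glass beaker, 52 mm across, 65 mm high, standing on the bench to the right; a bystander. Origin at the centre of its underside.
- forceps: Curved steel forceps, 14 x 126 x 11 mm, lying on the bench to the right; a bystander. Origin at the centre of the underside, y along its length.
- moulds: Stack of small steel base moulds, 30 x 39 x 22 mm, on the bench beyond and left of the stage; a bystander. Origin at the centre of its underside.
- petri_dish: Clear petri dish, 57 mm across, 12 mm high, on the bench behind the stage; a bystander. Origin at the centre of its underside.

How it is judged:
By the outcome, as a careful person would: the job done as asked, in the order asked, and still so for the second after the job is handed in, with the robot touching nothing.
It also fails if it takes over 48 s, if anything falls off the work surface, if the arm or the gripper's body presses on something with over 40 N, if the wrist force passes 120 N, or if a joint passes its speed limit or range.

ROBOT

A 7-joint arm with a two-finger parallel gripper is mounted at the origin on a cart in front of the work surface, level with it; the furniture and walls round the work are solid. World frame = base frame: x ahead of the robot, y to its left, z up, the work surface at z = 0. Lengths are in m, angles in rad, forces in N, time in s.
With the tool pointing down it reaches from about 0.425 to 0.875 m from the base axis. Payload 4.7 kg.
Tool frame: the origin (TCP) lies midway between the tips of the shut fingers; the grasp point (between the pads) lies 19 mm behind it; y points along the fingers, z is the direction in which the jaws open and shut, and the axes are right-handed (so a half turn about y gives the same grasp; the last joint's range is limited). The gripper opens to 87 mm and grips with 3 to 60 N. Pads are 19 mm wide; open, the fingers measure 117 mm over their backs; the gripper's body (75 mm by 190 mm) begins 51 mm behind the grasp point.
Start: joints at [-1.141, 0.321, -0.07, 1.45, 0.023, 1.371, -0.057], TCP at [0.263, 0.595, 0.188] pointing down, gripper open.
Joint ranges: [-2.86, 2.86], [-0.3, 2.09], [-1.38, 1.24], [0.06, 2.45], [-1.56, 4.7], [0.09, 2.05], [-2.69, 2.69]. Speed limits (rad/s): [2.57, 2.57, 3.14, 3.14, 3.14, 3.14, 3.14].

INTERFACE

Orientations are given as a rotation vector (axis times angle).
In Python, from bench import ctrl gives the robot as it stands.
- The arm moves only by the tool play_rows, never from a script. Its arguments are lists of equal length, an entry for each row: "translation": the shift along the tool's x, y, z in mm, a list of three; "turn": the turn, a rotation vector about the tool's x, y, z in rad, a list of three; "fingers": the opening, from -1 (shut) to 1 (fully open), so that 0 is half open. In form: {"translation": [[dx, dy, dz], ...], "turn": [[wx, wy, wz], ...], "fingers": [fingers, ...]}. A call has exactly 10 rows; each row shifts and turns the commanded pose from where the row before left it, along the tool's axes as they then stand; what a row does not reach is not made up. A row lasts 1/12 s, in which the tool goes at most 41.7 mm and 7.16 degrees, less where a joint would pass 70% of its speed; a pose out of reach is approached as far as the arm can. A call with a gripper value outside its range is refused whole. The fingers move at their own pace and stop on an object; "grip_force" is the grip in N (left out, the last holds). Time passes only in rows, so rows that do not move let the fingers close, or fill a call up. It gives the time, the measured TCP pose, the force and the opening at its end, in the units of the state.
- ctrl.get_state(): the state, without advancing time (a new reading comes with each control period).
- ctrl.get_image(name): name is "scene" or "top"; returns the picture (400x640x3 uint8, blue, green, red); there is no depth.
- ctrl.camera_info(name): a dict with "camera_matrix" (3x3 intrinsics, pixels), "k1" (the pictures are not rectified: a ray, as slopes to the right and down, at radius r is drawn at 1 + k1 r^2 times it, then the intrinsics apply), "R" (3x3) and "t" (3): a world point X has camera coordinates R X + t. Camera axes: x right, y down, z forward; pixel columns grow to the right and rows downward; lengths in m; the calibration is good to about 2 mm. A picture is of the moment at which its call begins. camera_info takes no time and is no camera call.
- ctrl.close_job(): hands the job in, once; it reports no verdict.
The state is a dict: "time": time; "joint_positions": joint angles; "qd": joint speeds; "joint_torque": joint torques, N m; "position": TCP position; "tool_rot": TCP orientation; "ft_force": force on the tool from outside, world axes, zero at the start; "torque": the same for the moment, N m; "grip_width": opening from 0.0 (shut) to 1.0 (fully open).
Only numpy, scipy, OpenCV 4.12 (cv2) and the standard library are available. Lean on these libraries where they do the work, as an engineer would, in place of code of your own. Each camera call takes 0.05 s, during which the arm holds its last target.

## Working session

There is one attempt and no reset: what is moved stays moved. The work goes in short steps, Python scripts to look and compute and a tool call to move; the robot and the scene stay as the last step left them, time stands still between calls to the robot, and variables do not carry over. Pictures are saved under pics/ and viewed, and the job is handed in when it is done.

Besides the shell and the picture viewer there is one more tool, called after ">>>" by a JSON object that holds its "name" and its "arguments", one argument or row to a line. play_rows: Moves the arm, as the interface text tells. Its arguments: {"type":"object","properties":{"translation":{"type":"array"},"turn":{"type":"array"},"fingers":{"type":"array"},"grip_force":{"type":"number"}},"required":["translation","turn","fingers"]}

```bash
ls; mkdir -p pics; python3 - <<'E'
from bench import ctrl
import cv2
s=ctrl.get_state(); print(s)
for n in ("scene","top"):
    print(n,ctrl.camera_info(n)); cv2.imwrite(f"pics/{n}0.png",ctrl.get_image(n))
E
```

```text
pics
{'time': 0.0, 'joint_positions': array([-1.14089802,  0.32182213, -0.07007753,  1.45167298,  0.02262562,
        1.37074775, -0.05687919]), 'qd': array([ 0.00056178, -0.00128471,  0.00021349,  0.00063759, -0.00090062,
        0.00125184,  0.00043752]), 'joint_torque': array([ 4.36904766e-04, -4.91276944e+01, -4.03174460e-01, -3.12533247e+01,
       -6.36755023e-02,  4.33064613e-02,  1.74732422e-04]), 'position': array([0.26236721, 0.59404003, 0.18646307]), 'tool_rot': array([-1.54793602,  0.32639329, -0.32597688]), 'ft_force': array([-0.37373194,  0.91628272,  0.25248657]), 'torque': array([0.03980346, 0.00184357, 0.03699242]), 'grip_width': 1.0020245985837313}
scene {'camera_matrix': array([[384.83709745,   0.        , 309.49527981],
       [  0.        , 384.83709745, 199.67151021],
       [  0.        ,   0.        ,   1.        ]]), 'k1': -0.07993397310592448, 'R': array([[ 0.74339966, -0.66883454, -0.00416124],
       [-0.44206996, -0.48666634, -0.75347862],
       [ 0.50192739,  0.5619753 , -0.65745924]]), 't': array([-0.47319325,  0.28917453,  0.6363144 ])}
top {'camera_matrix': array([[392.77957539,   0.        , 321.45519331],
       [  0.        , 392.77957539, 197.58666016],
       [  0.        ,   0.        ,   1.        ]]), 'k1': -0.04719670008944281, 'R': array([[ 3.50457663e-04, -9.99983423e-01,  5.74730865e-03],
       [-9.97728914e-01, -7.36774309e-04, -6.73533257e-02],
       [ 6.73564436e-02, -5.71065153e-03, -9.97712633e-01]]), 't': array([-0.05595964,  0.61274463,  1.01954745])}
```

View pics/scene0.png

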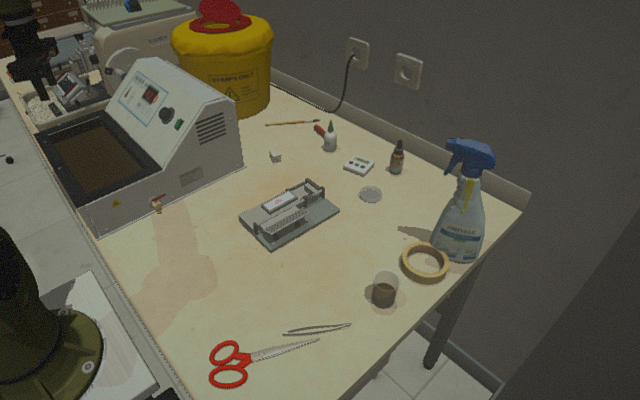

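View pics/top0.png

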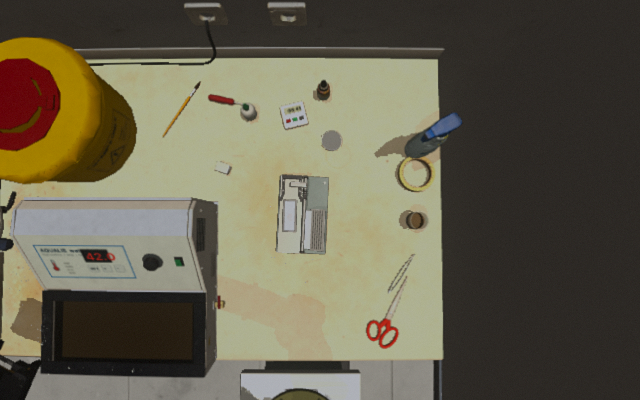

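The scene camera shows the stage near (290,215); the top camera shows it at (303,215), long axis near vertical in the image. I'll enlarge both.

```bash
python3 - <<'E'
import cv2
a=cv2.imread("pics/top0.png")[165:265,265:340]; cv2.imwrite("pics/top0c.png",cv2.resize(a,None,fx=6,fy=6,interpolation=cv2.INTER_CUBIC)[:600])
a=cv2.imread("pics/scene0.png")[170:260,230:350]; cv2.imwrite("pics/scene0c.png",cv2.resize(a,None,fx=6.5,fy=6.5,interpolation=cv2.INTER_CUBIC))
E
```

```text
(no output)
```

View pics/top0c.png

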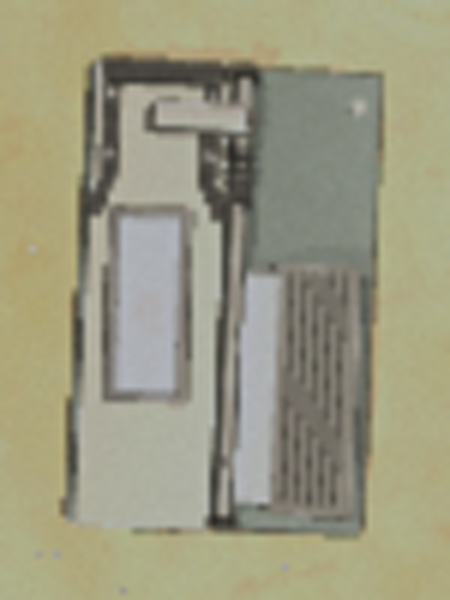

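View pics/scene0c.png

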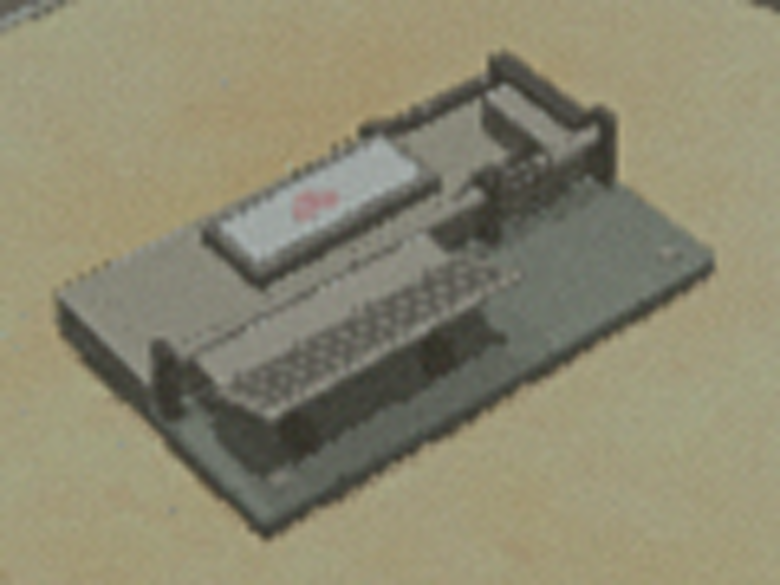

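```bash
cat > h.py <<'E'
import numpy as np, cv2
from bench import ctrl
def proj(n,X):
    c=ctrl.camera_info(n); K=c["camera_matrix"]
    p=np.atleast_2d(X)@c["R"].T+c["t"]; s=p[:,:2]/p[:,2:]; r2=(s**2).sum(1,keepdims=True)
    s=s*(1+c["k1"]*r2); return s*[K[0,0],K[1,1]]+[K[0,2],K[1,2]]
def pose(x,y,yaw,P):
    P=np.atleast_2d(P).astype(float); c,s=np.cos(yaw),np.sin(yaw)
    return np.c_[c*P[:,0]-s*P[:,1]+x, s*P[:,0]+c*P[:,1]+y, P[:,2]]
def unc(c,f,o): return (np.array(c)+.5)/f-.5+np.array(o)
E
cat > fit.py <<'E'
from h import *
from scipy.optimize import least_squares
T=lambda c:unc(c,6,(265,165)); S=lambda c:unc(c,6.5,(230,170))
# stage
obs=[("top",(-120,30,25),T((75,522))),("top",(-120,-30,25),T((213,525))),("top",(86,-102,None),T((380,72))),("top",(-120,-102,None),T((362,532))),
("scene",(-120,30,25),S((58,298))),("scene",(-120,-102,None),S((265,525))),("scene",(86,-102,None),S((713,257)))]
def f(p):
    r=[]
    for n,P,o in obs:
        P=[P[0],P[1],p[3] if P[2] is None else P[2]]
        r.append((proj(n,pose(p[0],p[1],p[2],np.array(P)/1000 if P[2]!=p[3] else [P[0]/1000,P[1]/1000,p[3]]))[0]-o))
    return np.ravel(r)
s=least_squares(f,[.57,-.02,0,.008]); print(s.x); print(s.fun.reshape(-1,2).round(2))
co=[("top",(42,18,8),T((108,205))),("top",(42,-18,8),T((190,208))),("top",(-42,-18,8),T((184,401))),("top",(-42,18,8),T((103,398))),
("scene",(-42,18,8),S((205,233))),("scene",(-42,-18,8),S((262,272))),("scene",(42,-18,8),S((438,178)))]
def g(p):
    return np.ravel([proj(n,pose(p[0],p[1],p[2],np.array(P)/1000+[0,0,.025]))[0]-o for n,P,o in co])
c=least_squares(g,[.57,-.02,0]); print(c.x); print(c.fun.reshape(-1,2).round(2))
x,y,a=s.x[:3]; d=c.x[:2]-[x,y]; print("carrier in stage",np.array([[np.cos(a),np.sin(a)],[-np.sin(a),np.cos(a)]])@d*1000, c.x[2]-a)
np.save("stage.npy",s.x)
for n,off,k in (("top",(265,165),6),("scene",(230,170),6.5)):
    im=cv2.imread(f"pics/{n}0c.png")
    for P in [(-120,30,25),(-120,-30,25),(86,30,25),(-115,-30,44),(-115,-42,44),(81,-42,44),(26,-42,44),(75,26,35),(75,-26,35),(54,0,27),(66,0,27),(-110,-92,50),(-2,-92,50),(-110,-52,34),(15,26,29),(15,-26,29)]:
        u=proj(n,pose(x,y,a,np.array(P)/1000))[0]; u=(u-off+.5)*k-.5
        cv2.circle(im,tuple(int(v) for v in u.round()),3,(0,0,255),1)
    cv2.imwrite(f"pics/{n}0fit.png",im)
E
python3 fit.py
```

```text
[ 0.5875356   0.03011602 -0.02554928  0.00938086]
[[-1.05  0.95]
 [-1.13  1.07]
 [ 0.37 -0.28]
 [ 1.45  0.17]
 [-1.13 -1.72]
 [ 1.18  0.55]
 [ 1.42 -0.48]]
[ 0.56561583  0.02839347 -0.01222621]
[[ 0.11  0.38]
 [ 0.19  0.06]
 [ 0.66  0.09]
 [ 0.33  0.41]
 [-0.64 -1.54]
 [-0.22  0.27]
 [ 0.72 -1.04]]
carrier in stage [-21.86860706  -2.28196109] 0.01332306700470474
```

View pics/top0fit.png

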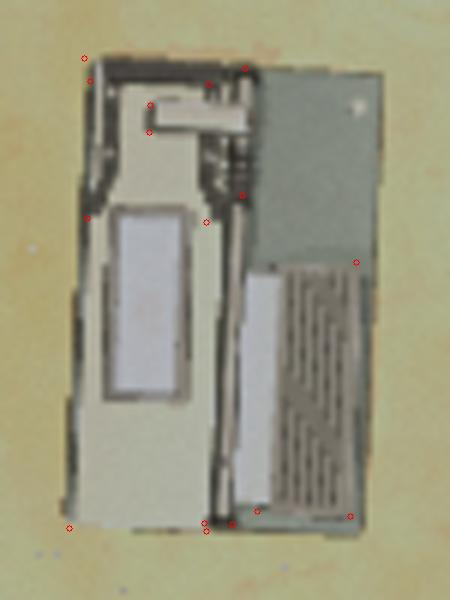

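View pics/scene0fit.png

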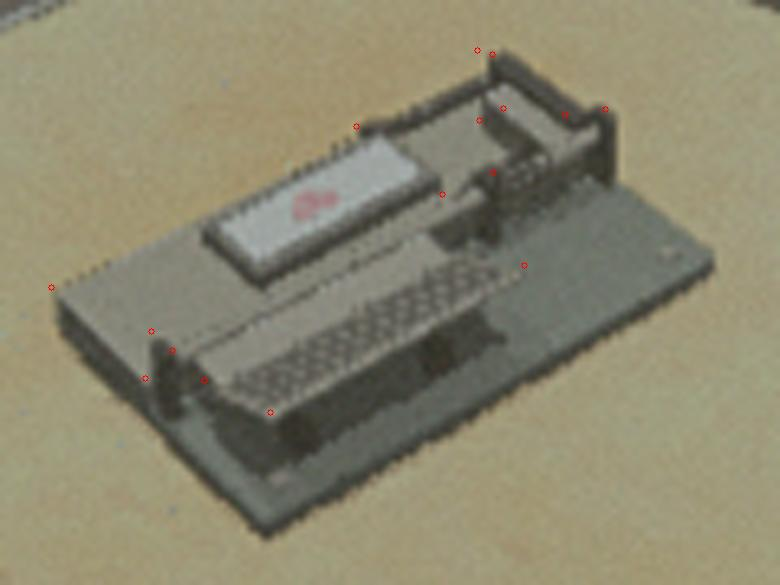

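```bash
sed -i 's/^obs=.*/obs=[("top",(-120,30,25),T((77,523))),("top",(-120,-30,25),T((212,526))),("top",(15,-26,29),T((214,216))),("top",(15,26,29),T((93,212))),("top",(54,3,30),T((149,130))),("top",(75,26,35),T((104,82))),/; s/^("scene",(-120,30,25).*/("scene",(-120,30,25),S((60,298))),("scene",(-120,-92-10,None),S((266,527))),("scene",(15,26,29),S((364,133))),("scene",(81,-42,44),S((612,112))),("scene",(-115,-42,44),S((175,350))),("scene",(-115,-30,44),S((153,340)))]/' fit.py
sed -i 's/("scene",(-120,-92-10,None),S((266,527))),//' fit.py; python3 fit.py
```

```text
[ 0.58824966  0.02646104 -0.03071357  0.008     ]
[[-0.22  0.45]
 [ 0.2   0.68]
 [ 0.03  0.7 ]
 [ 0.41  0.75]
 [ 0.34 -0.13]
 [-0.77 -0.56]
 [-0.39 -1.23]
 [ 0.   -0.5 ]
 [ 0.29  0.29]
 [ 0.5   0.64]
 [ 0.79 -0.75]]
[ 0.56561583  0.02839347 -0.01222621]
[[ 0.11  0.38]
 [ 0.19  0.06]
 [ 0.66  0.09]
 [ 0.33  0.41]
 [-0.64 -1.54]
 [-0.22  0.27]
 [ 0.72 -1.04]]
carrier in stage [-22.68249068   1.23646327] 0.018487363767026185
```

View pics/top0fit.png

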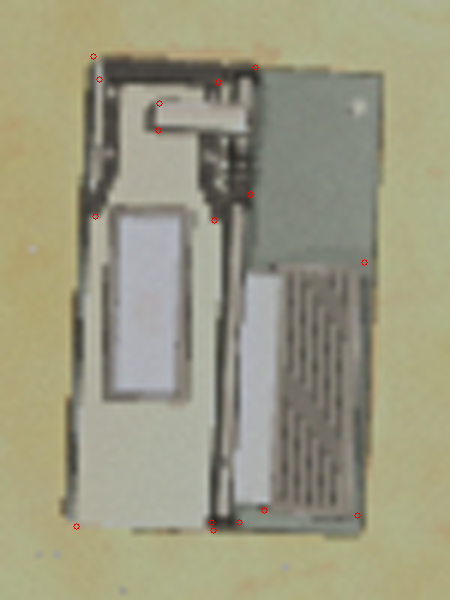

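View pics/scene0fit.png

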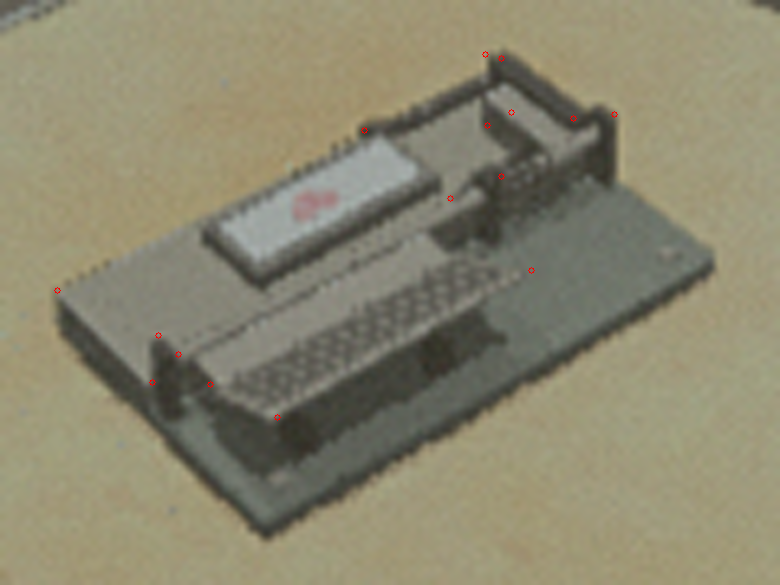

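```bash
python3 - <<'E'
from h import *
from scipy.spatial.transform import Rotation as R
from scipy.optimize import least_squares
s=ctrl.get_state(); M=R.from_rotvec(s['tool_rot']).as_matrix(); print(M.round(3)); p=s['position']
for n in("scene","top"):
    print(n,proj(n,np.array([p,p-M[:,1]*.07,p-M[:,1]*.07+M[:,2]*.09,p-M[:,1]*.07-M[:,2]*.09])).round(0))
def tri(a,b):
    r=least_squares(lambda X:np.r_[proj("scene",X)[0]-a,proj("top",X)[0]-b],[.5,.3,.1]); print(r.x.round(3),r.cost.round(1))
tri((193,60),(191,200)); tri((240,95),(217,203)); tri((240,165),(217,203)); tri((100,238),(213,372))
# desired
x,y,a,_=np.load("stage.npy")
ex=np.array([np.cos(a),np.sin(a),0])
for sg in (1,-1):
    D=np.c_[sg*ex,[0,0,-1],np.cross(sg*ex,[0,0,-1])]
    print(D.round(2),R.from_matrix(M.T@D).as_rotvec().round(3))
print(pose(x,y,a,np.array([[-.085,-.036,.1]])))
E
```

```text
[[ 0.915 -0.001  0.404]
 [-0.404 -0.002  0.915]
 [ 0.    -1.    -0.002]]
scene [[ 55. 103.]
 [ 45.  79.]
 [ 51.  66.]
 [ 37.  93.]]
top [[ 31. 349.]
 [  8. 359.]
 [-29. 340.]
 [ 45. 378.]]
[0.556 0.212 0.322] 465.5
[0.582 0.164 0.248] 4.8
[0.593 0.226 0.016] 5.9
[0.182 0.216 0.026] 71.4
[[ 1.    0.    0.03]
 [-0.03  0.    1.  ]
 [ 0.   -1.    0.  ]] [ 0.002 -0.385 -0.   ]
[[-1.    0.   -0.03]
 [ 0.03  0.   -1.  ]
 [-0.   -1.   -0.  ]] [0.000e+00 2.757e+00 2.000e-03]
[[ 0.50218423 -0.00691174  0.1       ]]
```

>>> {"name": "play_rows", "arguments": {
  "translation": [
    [0, -30, 0],
    [0, -30, 0],
    [0, -30, 0],
    [0, -30, 0],
    [0, -30, 0],
    [0, -30, 0],
    [0, -30, 0],
    [0, 0, 0],
    [0, 0, 0],
    [0, 0, 0]
  ],
  "turn": [
    [0, 0, 0],
    [0, 0, 0],
    [0, 0, 0],
    [0, 0, 0],
    [0, 0, 0],
    [0, 0, 0],
    [0, 0, 0],
    [0, -0.12, 0],
    [0, -0.12, 0],
    [0, -0.12, 0]
  ],
  "fingers": [0.27, 0.27, 0.27, 0.27, 0.27, 0.27, 0.27, 0.27, 0.27, 0.27]
}}

```text
time: 0.93
position: [0.2626, 0.5948, 0.3977]
tool_rot: [-1.57, 0.039, -0.039]
ft_force: [-0.0, -0.4, -0.4]
grip_width: 0.638
```

>>> {"name": "play_rows", "arguments": {
  "translation": [
    [15, 0, -35],
    [15, 0, -35],
    [15, 0, -35],
    [15, 0, -35],
    [15, 0, -35],
    [15, 0, -35],
    [15, 0, -35],
    [15, 0, -35],
    [15, 0, -35],
    [15, 0, -35]
  ],
  "turn": [
    [0, -0.019, 0],
    [0, 0, 0],
    [0, 0, 0],
    [0, 0, 0],
    [0, 0, 0],
    [0, 0, 0],
    [0, 0, 0],
    [0, 0, 0],
    [0, 0, 0],
    [0, 0, 0]
  ],
  "fingers": [0.27, 0.27, 0.27, 0.27, 0.27, 0.27, 0.27, 0.27, 0.27, 0.27]
}}

```text
time: 1.77
position: [0.3991, 0.237, 0.3973]
tool_rot: [-1.571, 0.029, -0.029]
ft_force: [0.8, 0.4, 0.7]
grip_width: 0.633
```

>>> {"name": "play_rows", "arguments": {
  "translation": [
    [16, 0, -34],
    [16, 0, -34],
    [16, 0, -34],
    [16, 0, -34],
    [16, 0, -34],
    [16, 0, -34],
    [16, 0, -36],
    [0, 40, 0],
    [0, 40, 0],
    [0, 40, 0]
  ],
  "turn": [
    [0, 0, 0],
    [0, 0, 0],
    [0, 0, 0],
    [0, 0, 0],
    [0, 0, 0],
    [0, 0, 0],
    [0, 0, 0],
    [0, 0, 0],
    [0, 0, 0],
    [0, 0, 0]
  ],
  "fingers": [0.27, 0.27, 0.27, 0.27, 0.27, 0.27, 0.27, 0.27, 0.27, 0.27]
}}

```text
time: 2.6
position: [0.5022, -0.0058, 0.2762]
tool_rot: [-1.57, 0.03, -0.032]
ft_force: [1.8, 0.2, -0.2]
grip_width: 0.634
```

>>> {"name": "play_rows", "arguments": {
  "translation": [
    [0, 25, 0],
    [0, 25, 0],
    [0, 25, 0],
    [0, 25, 0],
    [0, 25, 0],
    [0, 25, 0],
    [0, 25, 0],
    [0, 10, 0],
    [0, 6, 0],
    [0, 0, 0]
  ],
  "turn": [
    [0, 0, 0],
    [0, 0, 0],
    [0, 0, 0],
    [0, 0, 0],
    [0, 0, 0],
    [0, 0, 0],
    [0, 0, 0],
    [0, 0, 0],
    [0, 0, 0],
    [0, 0, 0]
  ],
  "fingers": [0.27, 0.27, 0.27, 0.27, 0.27, 0.27, 0.27, 0.27, 0.27, 0.27]
}}

```text
time: 3.43
position: [0.5014, -0.0049, 0.0858]
tool_rot: [-1.571, 0.03, -0.028]
ft_force: [-0.4, 0.3, 0.3]
grip_width: 0.632
```

```bash
python3 - <<'E'
from h import *
for n,(r0,r1,c0,c1) in {"scene":(130,260,210,370),"top":(130,270,220,380)}.items():
    im=ctrl.get_image(n); cv2.imwrite(f"pics/{n}1.png",im)
    cv2.imwrite(f"pics/{n}1c.png",cv2.resize(im[r0:r1,c0:c1],None,fx=4.2,fy=4.2,interpolation=cv2.INTER_CUBIC))
s=ctrl.get_state();print(s['position'],s['tool_rot'],s['ft_force'],s['grip_width'],s['time'])
E
```

```text
[ 0.50297166 -0.00482707  0.08770205] [-1.57033211  0.02752807 -0.03028584] [-0.18526413 -0.20463429  0.38534697] 0.634539032432225 3.5333
```

View pics/scene1c.png

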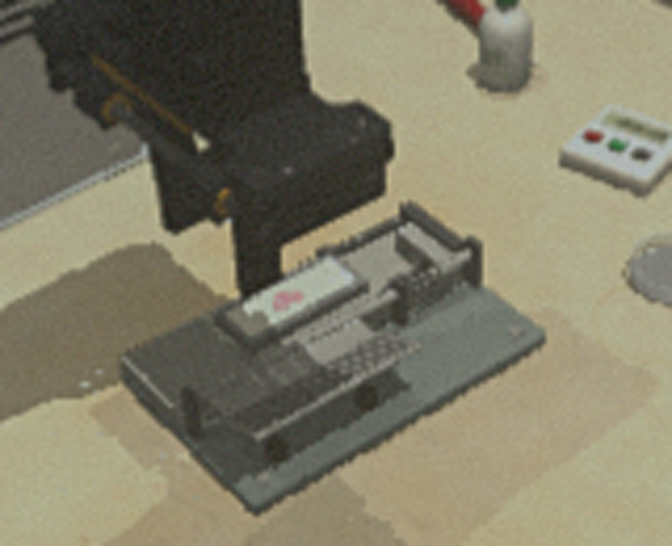

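View pics/top1c.png

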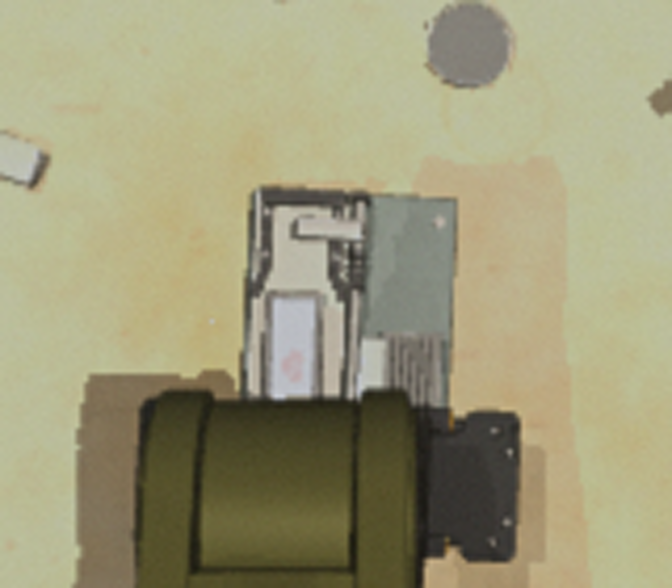

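```bash
python3 - <<'E'
from h import *
x,y,a,_=np.load("stage.npy")
p=np.array([0.5025,-0.0048,0.087]); e=np.array([np.cos(a),np.sin(a),0]); z=np.array([-e[1],e[0],0])
for d in (.027,.042,-.027,-.042):
  for h in (0,.03):
    q=p+z*d+[0,0,h]; print(d,h,((proj("scene",np.array([q-e*.0095,q+e*.0095]))-[210,130])*4.2).round(0).tolist())
print("tcp in stage", (p-[x,y,0])@np.c_[e,z,[0,0,1]]*1000)
im=cv2.imread("pics/scene1.png")[150:215,235:310]
cv2.imwrite("pics/scene1d.png",cv2.convertScaleAbs(cv2.resize(im,None,fx=8,fy=8,interpolation=cv2.INTER_CUBIC),alpha=2.0,beta=20))
E
```

```text
0.027 0 [[184.0, 282.0], [214.0, 266.0]]
0.027 0.03 [[179.0, 237.0], [209.0, 222.0]]
0.042 0 [[168.0, 268.0], [198.0, 253.0]]
0.042 0.03 [[162.0, 223.0], [193.0, 208.0]]
-0.027 0 [[245.0, 335.0], [275.0, 319.0]]
-0.027 0.03 [[240.0, 290.0], [272.0, 274.0]]
-0.042 0 [[263.0, 351.0], [293.0, 334.0]]
-0.042 0.03 [[258.0, 306.0], [290.0, 289.0]]
tcp in stage [-84.74922769 -33.87956131  87.        ]
```

View pics/scene1d.png

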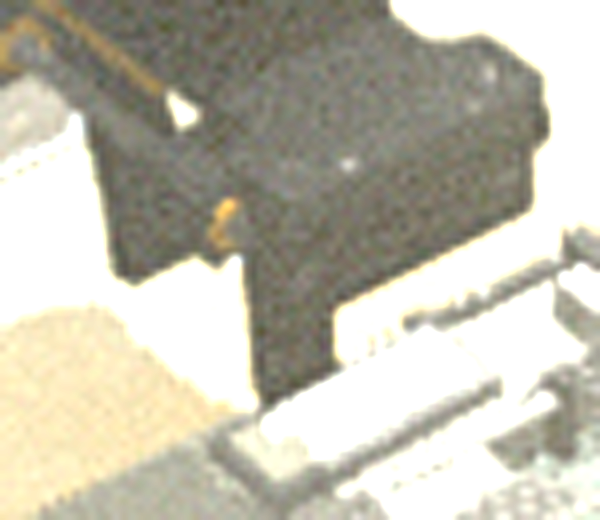

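```bash
python3 - <<'E'
from h import *
x,y,a,_=np.load("stage.npy")
p=np.array([0.5025,-0.0048,0.087]); e=np.array([np.cos(a),np.sin(a),0]); z=np.array([-e[1],e[0],0])
for dx,dy,h in [(-.0375,-.095,.07),(.0375,-.095,.07),(.0375,-.095,.13),(-.0375,.095,.07),(-.0095,.042,.07)]:
    q=p+e*dx+z*dy+[0,0,h]; print(dx,dy,h,((proj("scene",q)-[235,150])*8).round(0).tolist())
E
```

```text
-0.0375 -0.095 0.07 [[317.0, 461.0]]
0.0375 -0.095 0.07 [[567.0, 325.0]]
0.0375 -0.095 0.13 [[564.0, 125.0]]
-0.0375 0.095 0.07 [[-103.0, 97.0]]
-0.0095 0.042 0.07 [[93.0, 145.0]]
```

```bash
python3 - <<'E'
from h import *
from scipy.spatial.transform import Rotation as R
p=np.array([0.26236721, 0.59404003, 0.18646307]);M=R.from_rotvec([-1.54793602,  0.32639329, -0.32597688]).as_matrix()
im=cv2.imread("pics/scene0.png")[0:130,0:130]
im=cv2.convertScaleAbs(cv2.resize(im,None,fx=4.6,fy=4.6,interpolation=cv2.INTER_CUBIC),alpha=2,beta=20)
for d,c in ((.0435,(0,0,255)),(-.0435,(0,255,0)),(.0585,(0,0,255)),(-.0585,(0,255,0))):
  for dx in(-.0095,.0095):
    u=((proj("scene",p+M[:,2]*d+M[:,0]*dx)[0]+.5)*4.6-.5).round(); cv2.circle(im,(int(u[0]),int(u[1])),3,c,-1)
cv2.imwrite("pics/scene0g.png",im)
E
```

```text
(no output)
```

View pics/scene0g.png

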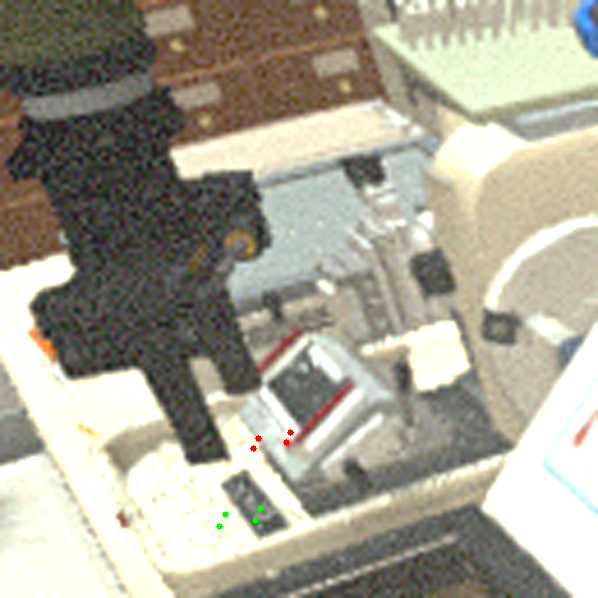

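>>> {"name": "play_rows", "arguments": {
  "translation": [
    [0, 8, 0],
    [0, 8, 0],
    [0, 8, 0],
    [0, 7, 0],
    [0, 6, 0],
    [0, 5, 0],
    [0, 4, 0],
    [0, 3, 0],
    [0, 0, 0],
    [0, 0, 0]
  ],
  "turn": [
    [0, 0, 0],
    [0, 0, 0],
    [0, 0, 0],
    [0, 0, 0],
    [0, 0, 0],
    [0, 0, 0],
    [0, 0, 0],
    [0, 0, 0],
    [0, 0, 0],
    [0, 0, 0]
  ],
  "fingers": [0.27, 0.27, 0.27, 0.27, 0.27, 0.27, 0.27, 0.27, 0.27, 0.27]
}}

```text
time: 4.37
position: [0.5021, -0.0049, 0.0375]
tool_rot: [-1.571, 0.029, -0.029]
ft_force: [0.3, -0.2, -1.0]
grip_width: 0.635
```

```bash
cat > look.py <<'E'
import sys
from h import *
t=sys.argv[1]; im=ctrl.get_image("scene"); cv2.imwrite(f"pics/s{t}.png",im)
cv2.imwrite(f"pics/s{t}c.png",cv2.convertScaleAbs(cv2.resize(im[160:250,235:345],None,fx=6.5,fy=6.5,interpolation=cv2.INTER_CUBIC),alpha=1.7,beta=10))
s=ctrl.get_state();print(s['position'].round(4),s['tool_rot'].round(3),s['ft_force'].round(1),s['torque'].round(2),s['grip_width'].round(3),s['time'])
E
python3 look.py 2
```

```text
Traceback (most recent call last):
  File "look.py", line 5, in <module>
    s=ctrl.get_state();print(s['position'].round(4),s['tool_rot'].round(3),s['ft_force'].round(1),s['torque'].round(2),s['grip_width'].round(3),s['time'])
                                                                                                                       ^^^^^^^^^^^^^^^^^^^^^
AttributeError: 'float' object has no attribute 'round'
```

View pics/s2c.png

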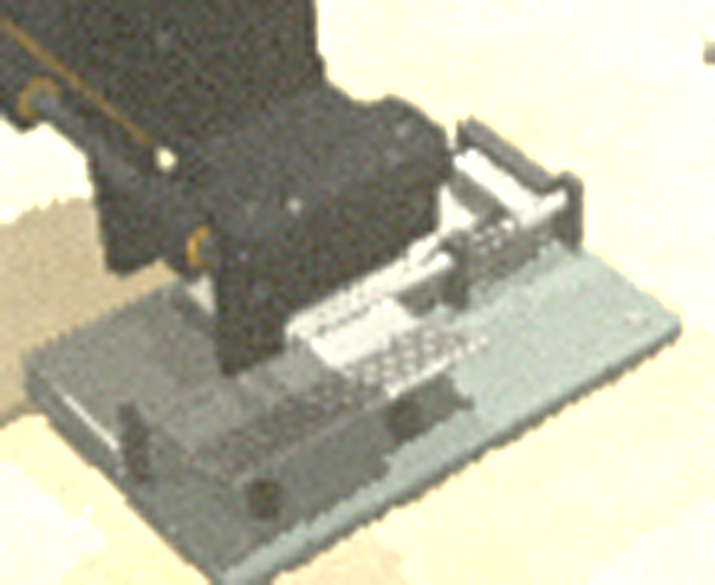

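```bash
sed -i "s/s\['grip_width'\].round(3)/s['grip_width']/" look.py
```

>>> {"name": "play_rows", "arguments": {
  "translation": [
    [0, 3, 0],
    [0, 3, 0],
    [0, 3, 0],
    [0, 3, 0],
    [0, 2, 0],
    [0, 2, 0],
    [0, 0, 0],
    [0, 0, 0],
    [0, 0, 0],
    [0, 0, 0]
  ],
  "turn": [
    [0, 0, 0],
    [0, 0, 0],
    [0, 0, 0],
    [0, 0, 0],
    [0, 0, 0],
    [0, 0, 0],
    [0, 0, 0],
    [0, 0, 0],
    [0, 0, 0],
    [0, 0, 0]
  ],
  "fingers": [0.27, 0.27, 0.27, 0.27, 0.27, 0.27, 0.27, 0.27, 0.27, 0.27]
}}

```text
time: 5.25
position: [0.5022, -0.0049, 0.0217]
tool_rot: [-1.571, 0.029, -0.029]
ft_force: [0.1, 0.0, -0.4]
grip_width: 0.634
```

```bash
python3 look.py 3
```

```text
[ 0.5022 -0.0048  0.0217] [-1.57   0.029 -0.029] [-0.3  0.7 -0.1] [-0.02  0.01  0.02] 0.6348981312900497 5.3
```

View pics/s3c.png

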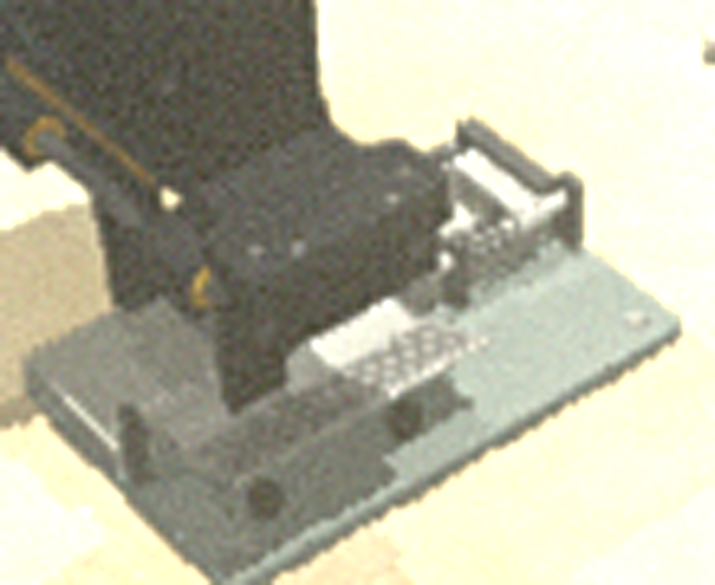

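>>> {"name": "play_rows", "arguments": {
  "translation": [
    [0, 2, 0],
    [0, 2, 0],
    [0, 1, 0],
    [0, 1, 0],
    [0, 1, 0],
    [0, 1, 0],
    [0, 1, 0],
    [0, 1, 0],
    [0, 0, 0],
    [0, 0, 0]
  ],
  "turn": [
    [0, 0, 0],
    [0, 0, 0],
    [0, 0, 0],
    [0, 0, 0],
    [0, 0, 0],
    [0, 0, 0],
    [0, 0, 0],
    [0, 0, 0],
    [0, 0, 0],
    [0, 0, 0]
  ],
  "fingers": [0.27, 0.27, 0.27, 0.27, 0.27, 0.27, 0.27, 0.27, 0.27, 0.27]
}}

```text
time: 6.13
position: [0.502, -0.0049, 0.0115]
tool_rot: [-1.571, 0.029, -0.029]
ft_force: [0.8, 0.4, 0.3]
grip_width: 0.636
```

>>> {"name": "play_rows", "arguments": {
  "translation": [
    [0, 1, 0],
    [0, 1, 0],
    [0, 1, 0],
    [0, 1, 0],
    [0, 1, 0],
    [0, 0, 0],
    [0, 0, 0],
    [0, 0, 0],
    [0, 0, 0],
    [0, 0, 0]
  ],
  "turn": [
    [0, 0, 0],
    [0, 0, 0],
    [0, 0, 0],
    [0, 0, 0],
    [0, 0, 0],
    [0, 0, 0],
    [0, 0, 0],
    [0, 0, 0],
    [0, 0, 0],
    [0, 0, 0]
  ],
  "fingers": [0.27, 0.27, 0.27, 0.27, 0.27, 0.27, 0.27, 0.27, 0.27, 0.27]
}}

```text
time: 6.97
position: [0.502, -0.0049, 0.0066]
tool_rot: [-1.571, 0.029, -0.029]
ft_force: [-0.5, -0.8, -0.0]
grip_width: 0.633
```

```bash
python3 look.py 4
```

```text
[ 0.502  -0.0048  0.0066] [-1.571  0.029 -0.029] [-0.5  0.2  0.1] [-0.03  0.01  0.  ] 0.6344847959231954 7.0167
```

View pics/s4c.png

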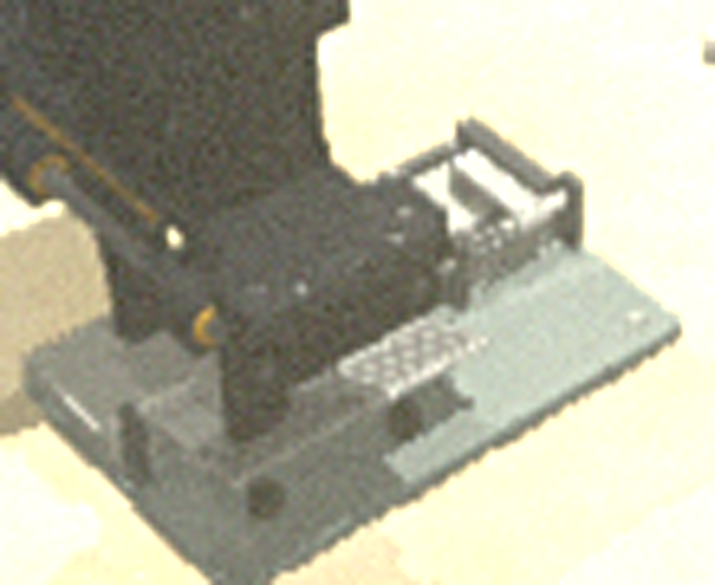

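```bash
python3 - <<'E'
from h import *
x,y,a,_=np.load("stage.npy")
p=np.array([0.502,-0.0048,0.0066]); e=np.array([np.cos(a),np.sin(a),0]); z=np.array([-e[1],e[0],0])
print((p-[x,y,0])@e*1000,(p-[x,y,0])@z*1000)
im=cv2.imread("pics/s4.png")[195:245,255:320]
im=cv2.convertScaleAbs(cv2.resize(im,None,fx=12,fy=12,interpolation=cv2.INTER_CUBIC),alpha=2.2,beta=10)
for h,c in ((.027,(0,0,255)),(.035,(0,255,0)),(.045,(255,0,0))):
    q=[[p[0],p[1],h]+e*dx+z*dy for dx,dy in ((-.0095,-.0275),(-.0095,-.0425),(.0095,-.0425))]
    u=((proj("scene",np.array(q))-[255,195]+.5)*12-.5).round().astype(int); cv2.polylines(im,[u],False,c,1)
for th in (0,.42):   # paddle outline: rest & pressed
    # pressed level: z=27 ; rotate about (y=-36,z=35)
    pts=[]
    for X,Y in ((-110,-52),(-110,-92),(-2,-92),(-2,-52)):
        d=.42-th; yy=Y+36; zz=27-35; c_,s_=np.cos(d),np.sin(d)
        Y2=c_*yy+s_*zz; Z2=-s_*yy+c_*zz; pts.append([X,Y2-36,Z2+35])
    print(np.round(pts,1).tolist())
    u=((proj("scene",pose(x,y,a,np.array(pts)/1000))-[255,195]+.5)*12-.5).round().astype(int); cv2.polylines(im,[u],True,(0,255,255) if th else (255,255,0),1)
cv2.imwrite("pics/s4d.png",im)
E
```

```text
-85.24899188065467 -33.894915685710316
[[-110.0, -53.9, 34.2], [-110.0, -90.4, 50.5], [-2.0, -90.4, 50.5], [-2.0, -53.9, 34.2]]
[[-110.0, -52.0, 27.0], [-110.0, -92.0, 27.0], [-2.0, -92.0, 27.0], [-2.0, -52.0, 27.0]]
```

View pics/s4d.png

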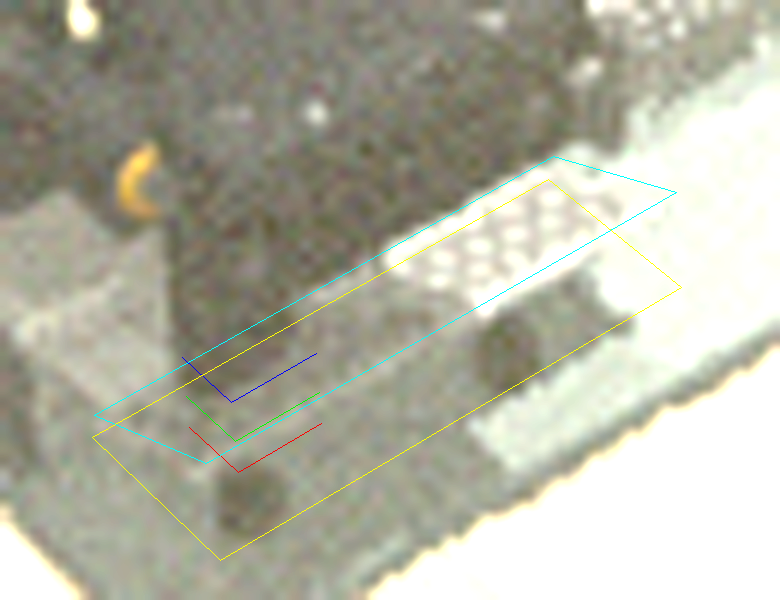

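>>> {"name": "play_rows", "arguments": {
  "translation": [
    [0, 1, 0],
    [0, 1, 0],
    [0, 1, 0],
    [0, 1, 0],
    [0, 1, 0],
    [0, 1, 0],
    [0, 0, 0],
    [0, 0, 0],
    [0, 0, 0],
    [0, 0, 0]
  ],
  "turn": [
    [0, 0, 0],
    [0, 0, 0],
    [0, 0, 0],
    [0, 0, 0],
    [0, 0, 0],
    [0, 0, 0],
    [0, 0, 0],
    [0, 0, 0],
    [0, 0, 0],
    [0, 0, 0]
  ],
  "fingers": [0.27, 0.27, 0.27, 0.27, 0.27, 0.27, 0.27, 0.27, 0.27, 0.27]
}}

```text
time: 7.85
position: [0.5023, -0.0049, 0.0007]
tool_rot: [-1.571, 0.028, -0.029]
ft_force: [0.8, 0.2, 3.0]
grip_width: 0.636
```

```bash
python3 look.py 5
```

```text
[ 0.5023 -0.0049  0.0007] [-1.571  0.028 -0.029] [-0.2 -0.1  3.6] [-0.29 -0.07  0.11] 0.6329322526122758 7.9
```

View pics/s5c.png

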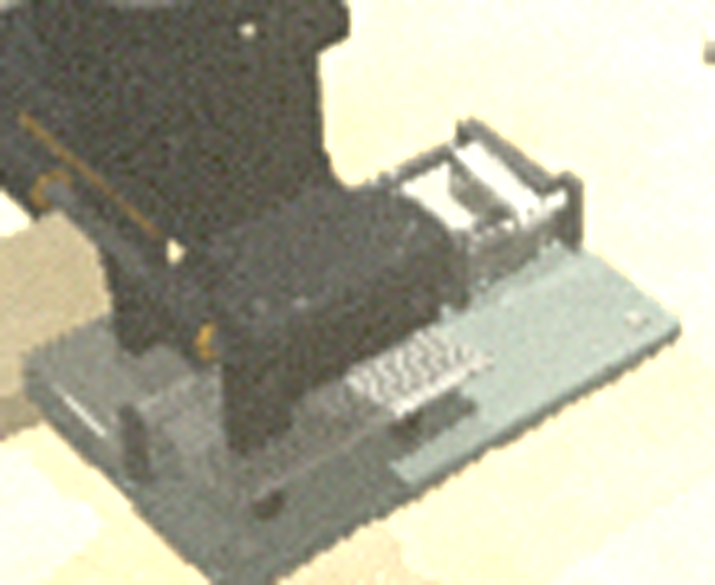

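>>> {"name": "play_rows", "arguments": {
  "translation": [
    [0, 1, 0],
    [0, 1, 0],
    [0, 1, 0],
    [0, 1, 0],
    [0, 1, 0],
    [0, 1, 0],
    [0, 1, 0],
    [0, 1, 0],
    [0, 0, 0],
    [0, 0, 0]
  ],
  "turn": [
    [0, 0, 0],
    [0, 0, 0],
    [0, 0, 0],
    [0, 0, 0],
    [0, 0, 0],
    [0, 0, 0],
    [0, 0, 0],
    [0, 0, 0],
    [0, 0, 0],
    [0, 0, 0]
  ],
  "fingers": [0.27, 0.27, 0.27, 0.27, 0.27, 0.27, 0.27, 0.27, 0.27, 0.27]
}}

```text
time: 8.73
position: [0.5023, -0.0041, -0.0072]
tool_rot: [-1.57, 0.028, -0.029]
ft_force: [-0.5, 0.5, 6.8]
grip_width: 0.635
```

```bash
python3 look.py 6
```

```text
[ 0.5023 -0.0041 -0.0072] [-1.57   0.028 -0.029] [0.6 1.2 5.9] [ 0.07  0.06 -0.02] 0.6328866925965148 8.7833
```

View pics/s6c.png

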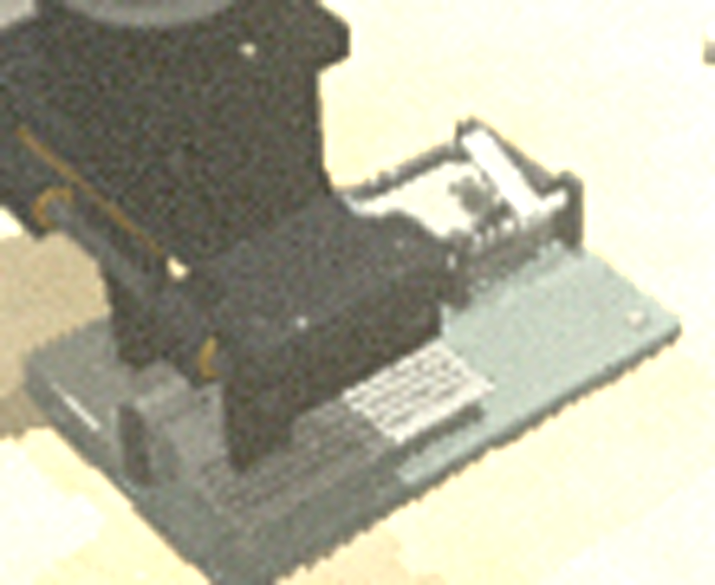

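```bash
cat > pad.py <<'E'
import sys
from h import *
x,y,a,_=np.load("stage.npy")
def rot(Y,Z,d): # paddle-level coordinates at .42 -> at .42-d
    c,s=np.cos(d),np.sin(d); yy,zz=Y+36,Z-35
    return c*yy+s*zz-36, -s*yy+c*zz+35
for th in (0,.1,.17,.22,.3,.36,.42,.46):
    d=.42-th; P=[]
    for X,Y,Z in ((-2,-92,27),(-2,-52,27)): P.append((X,*rot(Y,Z,d)))
    P.append((54,*rot(3,42,d))); P.append((54,*rot(3,45,d)))
    u=proj("scene",pose(x,y,a,np.array(P)/1000)); u=(u-[235,160]+.5)*6.5-.5
    print(th,np.round(P,1)[0,2],u.round(0).tolist())
E
python3 pad.py
```

```text
0 50.5 [[496.0, 331.0], [430.0, 312.0], [450.0, 189.0], [448.0, 182.0]]
0.1 45.0 [[498.0, 345.0], [429.0, 315.0], [449.0, 181.0], [447.0, 174.0]]
0.17 41.1 [[499.0, 354.0], [429.0, 317.0], [448.0, 175.0], [447.0, 168.0]]
0.22 38.3 [[500.0, 360.0], [429.0, 319.0], [448.0, 170.0], [447.0, 164.0]]
0.3 33.8 [[500.0, 370.0], [428.0, 321.0], [448.0, 164.0], [447.0, 158.0]]
0.36 30.4 [[500.0, 376.0], [427.0, 323.0], [448.0, 159.0], [448.0, 153.0]]
0.42 27.0 [[499.0, 383.0], [427.0, 324.0], [449.0, 155.0], [449.0, 149.0]]
0.46 24.8 [[498.0, 387.0], [426.0, 325.0], [449.0, 152.0], [449.0, 146.0]]
```

>>> {"name": "play_rows", "arguments": {
  "translation": [
    [0, 0.6, 0],
    [2, 0, 0],
    [2, 0, 0],
    [2, 0, 0],
    [2, 0, 0],
    [2, 0, 0],
    [2, 0, 0],
    [2, 0, 0],
    [2, 0, 0],
    [2, 0, 0]
  ],
  "turn": [
    [0, 0, 0],
    [0, 0, 0],
    [0, 0, 0],
    [0, 0, 0],
    [0, 0, 0],
    [0, 0, 0],
    [0, 0, 0],
    [0, 0, 0],
    [0, 0, 0],
    [0, 0, 0]
  ],
  "fingers": [0.27, 0.27, 0.27, 0.27, 0.27, 0.27, 0.27, 0.27, 0.27, 0.27]
}}

```text
time: 9.62
position: [0.5181, -0.0055, -0.0079]
tool_rot: [-1.57, 0.033, -0.026]
ft_force: [-5.1, -0.3, 11.8]
grip_width: 0.634
```

```bash
python3 look.py 7
```

```text
[ 0.5187 -0.0056 -0.0078] [-1.57   0.032 -0.027] [-4.8  0.8  9.7] [-0.29  1.06 -0.14] 0.6374647431879685 9.6667
```

View pics/s7c.png

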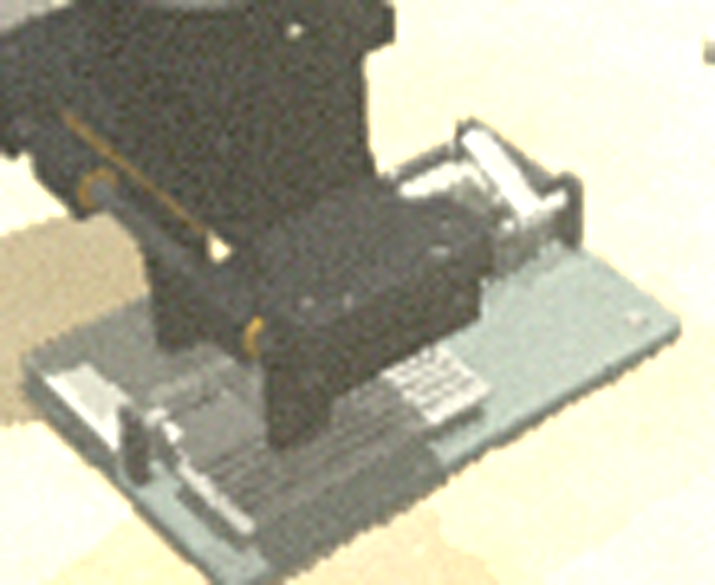

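>>> {"name": "play_rows", "arguments": {
  "translation": [
    [0, -0.5, 0],
    [0, -0.5, 0],
    [0, 0, 0],
    [0, 0, 0],
    [1, 0, 0],
    [1, 0, 0],
    [1, 0, 0],
    [1, 0, 0],
    [1, 0, 0],
    [1, 0, 0]
  ],
  "turn": [
    [0, 0, 0],
    [0, 0, 0],
    [0, 0, 0],
    [0, 0, 0],
    [0, 0, 0],
    [0, 0, 0],
    [0, 0, 0],
    [0, 0, 0],
    [0, 0, 0],
    [0, 0, 0]
  ],
  "fingers": [0.27, 0.27, 0.27, 0.27, 0.27, 0.27, 0.27, 0.27, 0.27, 0.27]
}}

```text
time: 10.5
position: [0.5243, -0.0056, -0.0075]
tool_rot: [-1.57, 0.032, -0.026]
ft_force: [-3.4, 0.1, 6.9]
grip_width: 0.63
```

```bash
python3 look.py 8
```

```text
[ 0.5246 -0.0056 -0.0074] [-1.57   0.031 -0.027] [-2.7 -0.2  5.6] [-0.21  0.69 -0.07] 0.6305019497422405 10.55
```

View pics/s8c.png

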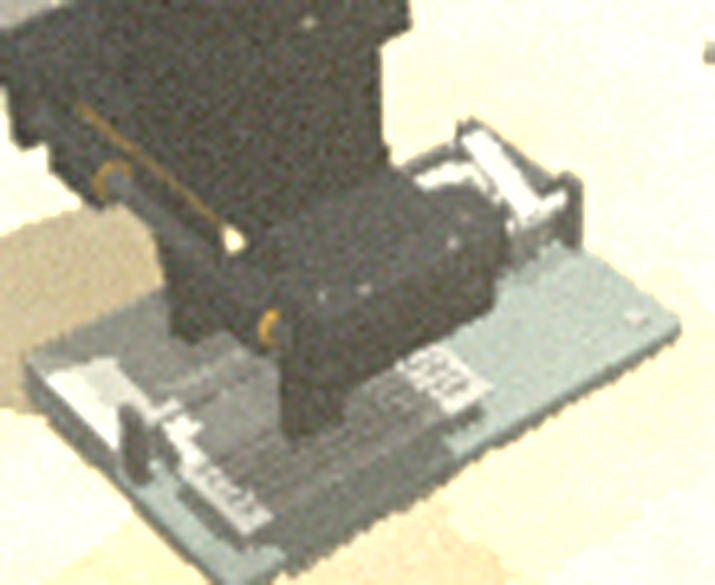

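>>> {"name": "play_rows", "arguments": {
  "translation": [
    [2, 0, 0],
    [2, 0, 0],
    [2, 0, 0],
    [2, 0, 0],
    [2, 0, 0],
    [2, 0, 0],
    [2, 0, 0],
    [2, 0, 0],
    [2, 0, 0],
    [2, 0, 0]
  ],
  "turn": [
    [0, 0, 0],
    [0, 0, 0],
    [0, 0, 0],
    [0, 0, 0],
    [0, 0, 0],
    [0, 0, 0],
    [0, 0, 0],
    [0, 0, 0],
    [0, 0, 0],
    [0, 0, 0]
  ],
  "fingers": [0.27, 0.27, 0.27, 0.27, 0.27, 0.27, 0.27, 0.27, 0.27, 0.27]
}}

```text
time: 11.38
position: [0.5444, -0.0064, -0.0075]
tool_rot: [-1.57, 0.032, -0.026]
ft_force: [-3.4, -0.5, 6.8]
grip_width: 0.633
```

```bash
python3 look.py 9; python3 - <<'E'
from h import *
im=ctrl.get_image("top"); cv2.imwrite("pics/t9.png",im)
cv2.imwrite("pics/t9c.png",cv2.resize(im[165:265,265:365],None,fx=6,fy=6,interpolation=cv2.INTER_CUBIC))
E
```

```text
[ 0.5449 -0.0064 -0.0074] [-1.57   0.031 -0.027] [-2.4  0.1  7. ] [-0.17  0.61 -0.09] 0.6341965776622043 11.4333
```

View pics/s9c.png

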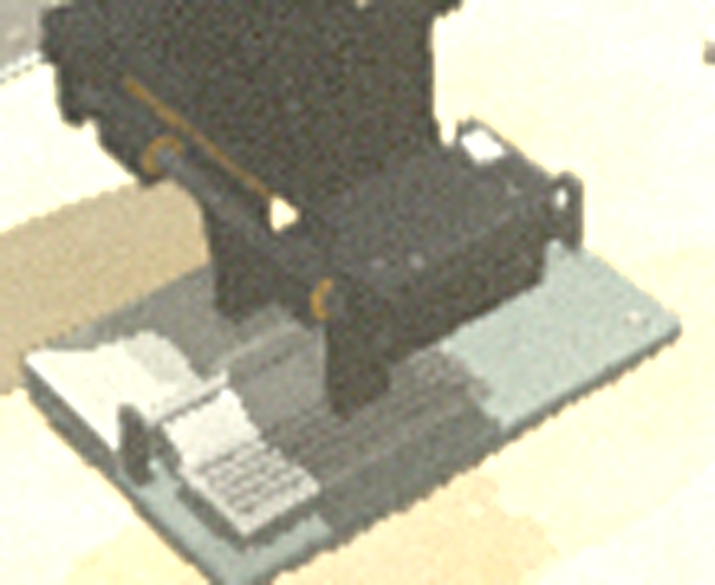

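View pics/t9c.png

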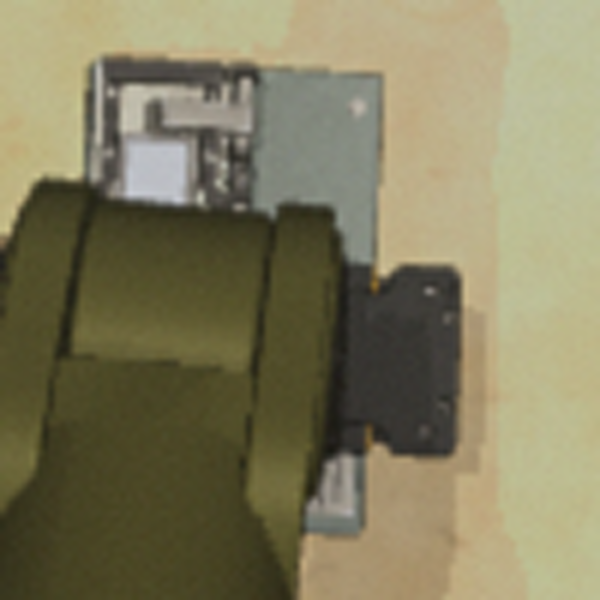

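>>> {"name": "play_rows", "arguments": {
  "translation": [
    [2, 0, 0],
    [2, 0, 0],
    [2, 0, 0],
    [2, 0, 0],
    [2, 0, 0],
    [2, 0, 0],
    [2, 0, 0],
    [2, 0, 0],
    [1, 0, 0],
    [1, 0, 0]
  ],
  "turn": [
    [0, 0, 0],
    [0, 0, 0],
    [0, 0, 0],
    [0, 0, 0],
    [0, 0, 0],
    [0, 0, 0],
    [0, 0, 0],
    [0, 0, 0],
    [0, 0, 0],
    [0, 0, 0]
  ],
  "fingers": [0.27, 0.27, 0.27, 0.27, 0.27, 0.27, 0.27, 0.27, 0.27, 0.27]
}}

```text
time: 12.32
position: [0.5625, -0.007, -0.0074]
tool_rot: [-1.57, 0.032, -0.027]
ft_force: [-2.5, 0.5, 5.5]
grip_width: 0.636
```

```bash
python3 look.py 10
```

```text
[ 0.5627 -0.007  -0.0074] [-1.57   0.031 -0.027] [-3.2 -0.8  6. ] [-0.2   0.66 -0.12] 0.6350487368464831 12.3667
```

View pics/s10c.png

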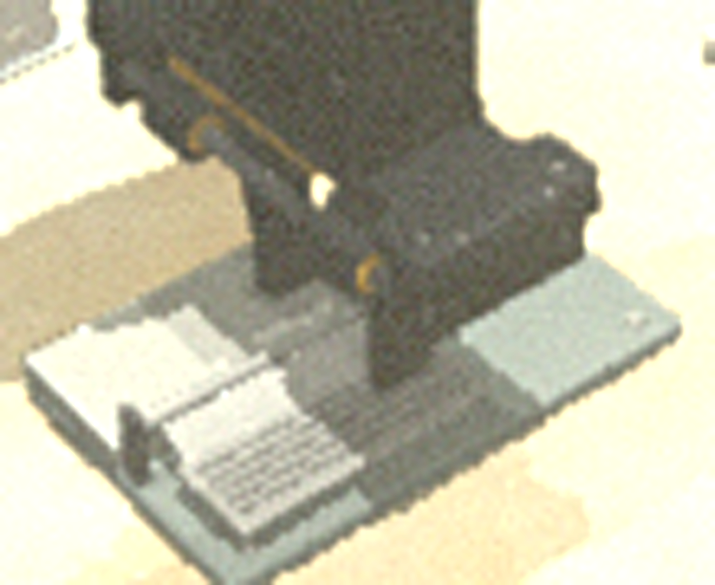

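>>> {"name": "play_rows", "arguments": {
  "translation": [
    [0.7, 0, 0],
    [0.7, 0, 0],
    [0.7, 0, 0],
    [0.7, 0, 0],
    [0.7, 0, 0],
    [0.5, 0, 0],
    [0.5, 0, 0],
    [0.5, 0, 0],
    [0.5, 0, 0],
    [0.5, 0, 0]
  ],
  "turn": [
    [0, 0, 0],
    [0, 0, 0],
    [0, 0, 0],
    [0, 0, 0],
    [0, 0, 0],
    [0, 0, 0],
    [0, 0, 0],
    [0, 0, 0],
    [0, 0, 0],
    [0, 0, 0]
  ],
  "fingers": [0.27, 0.27, 0.27, 0.27, 0.27, 0.27, 0.27, 0.27, 0.27, 0.27]
}}

```text
time: 13.2
position: [0.5672, -0.0072, -0.0076]
tool_rot: [-1.57, 0.033, -0.025]
ft_force: [-6.4, 0.1, 8.7]
grip_width: 0.635
```

```bash
python3 - <<'E'
from h import *
im=ctrl.get_image("top"); cv2.imwrite("pics/t11.png",im)
cv2.imwrite("pics/t11c.png",cv2.resize(im[165:215,265:325],None,fx=12,fy=12,interpolation=cv2.INTER_CUBIC))
s=ctrl.get_state();print(s['position'],s['ft_force'],s['torque'])
E
```

```text
[ 0.56720065 -0.00712111 -0.00760246] [-5.76361066  0.08980803  7.62089521] [-0.14685461  1.30576603 -0.04495399]
```

View pics/t11c.png

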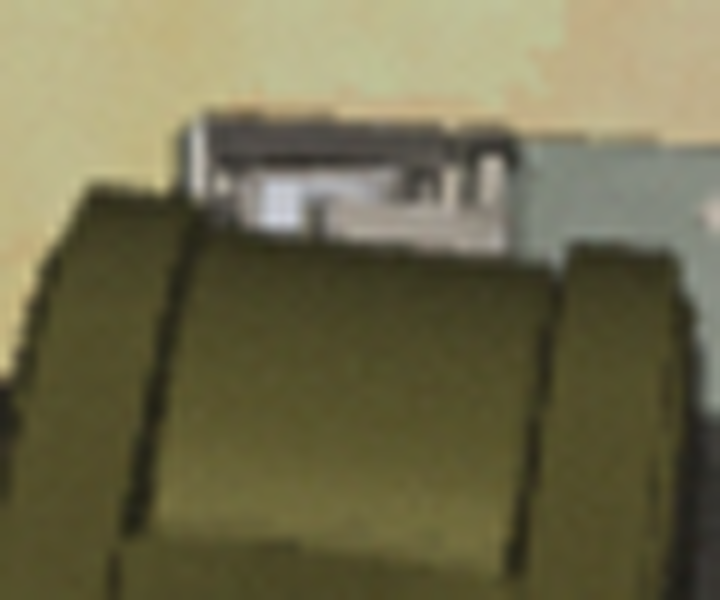

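>>> {"name": "play_rows", "arguments": {
  "translation": [
    [0.5, 0, 0],
    [0.5, 0, 0],
    [0.5, 0, 0],
    [0.5, 0, 0],
    [0.5, 0, 0],
    [0.5, 0, 0],
    [0, 0, 0],
    [0, 0, 0],
    [0, 0, 0],
    [0, 0, 0]
  ],
  "turn": [
    [0, 0, 0],
    [0, 0, 0],
    [0, 0, 0],
    [0, 0, 0],
    [0, 0, 0],
    [0, 0, 0],
    [0, 0, 0],
    [0, 0, 0],
    [0, 0, 0],
    [0, 0, 0]
  ],
  "fingers": [0.27, 0.27, 0.27, 0.27, 0.27, 0.27, 0.27, 0.27, 0.27, 0.27]
}}

```text
time: 14.08
position: [0.5673, -0.0072, -0.0077]
tool_rot: [-1.57, 0.038, -0.02]
ft_force: [-12.8, 0.5, 14.8]
grip_width: 0.633
```

```bash
python3 look.py 12
```

```text
[ 0.5673 -0.0072 -0.0077] [-1.57   0.038 -0.02 ] [-12.1  -0.3  15.1] [-0.16  2.83  0.09] 0.6328459681042585 14.1333
```

View pics/s12c.png

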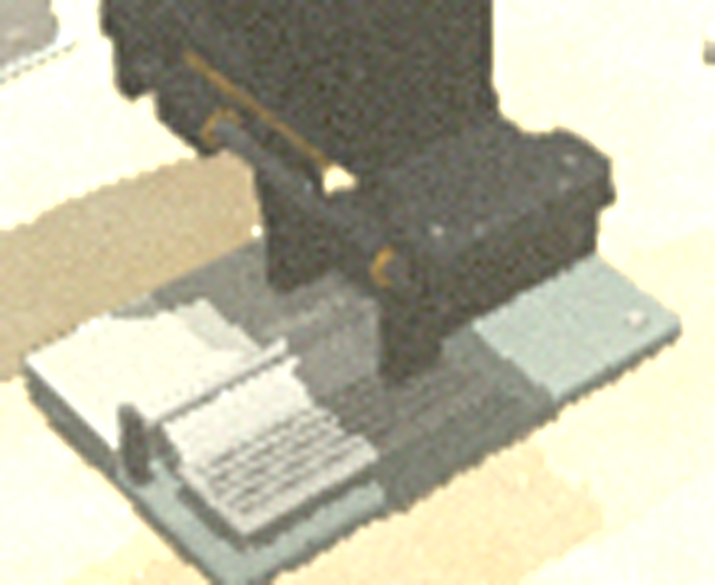

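>>> {"name": "play_rows", "arguments": {
  "translation": [
    [-1, 0, 0],
    [-1, 0, 0],
    [-1, 0, 0],
    [-1, 0, 0],
    [-1, 0, 0],
    [-1, 0, 0],
    [-1, 0, 0],
    [-1, 0, 0],
    [-1, 0, 0],
    [0, 0, 0]
  ],
  "turn": [
    [0, 0, 0],
    [0, 0, 0],
    [0, 0, 0],
    [0, 0, 0],
    [0, 0, 0],
    [0, 0, 0],
    [0, 0, 0],
    [0, 0, 0],
    [0, 0, 0],
    [0, 0, 0]
  ],
  "fingers": [0.27, 0.27, 0.27, 0.27, 0.27, 0.27, 0.27, 0.27, 0.27, 0.27]
}}

```text
time: 14.97
position: [0.5658, -0.0071, -0.0062]
tool_rot: [-1.57, 0.026, -0.032]
ft_force: [1.2, -0.6, 4.9]
grip_width: 0.633
```

```bash
python3 - <<'E'
from h import *
im=ctrl.get_image("top"); cv2.imwrite("pics/t13.png",im)
cv2.imwrite("pics/t13c.png",cv2.resize(im[165:215,265:325],None,fx=12,fy=12,interpolation=cv2.INTER_CUBIC))
s=ctrl.get_state();print(s['position'],s['ft_force'],s['torque'])
E
```

```text
[ 0.56575584 -0.00708796 -0.00621332] [ 2.22372218 -0.99552478  5.60834444] [-0.21731162 -0.46930282  0.04888527]
```

View pics/t13c.png

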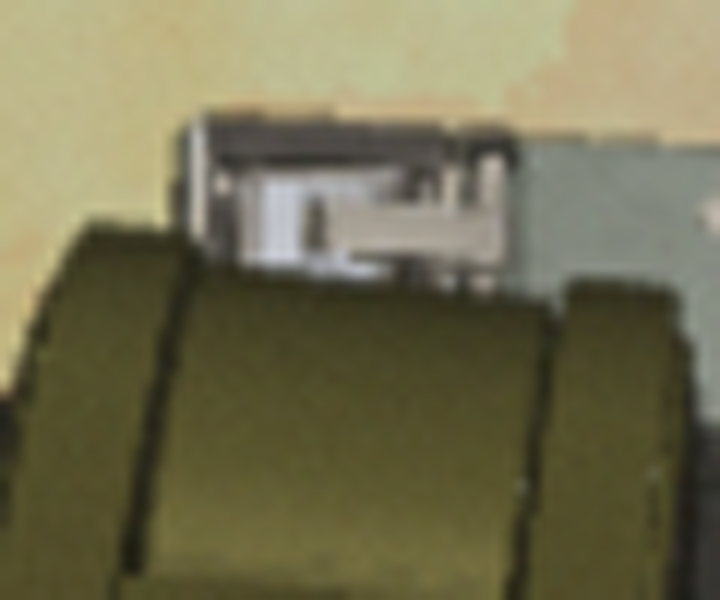

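>>> {"name": "play_rows", "arguments": {
  "translation": [
    [-1.5, 0, 0],
    [-1.5, 0, 0],
    [-1.5, 0, 0],
    [-1.5, 0, 0],
    [0, -2, 0],
    [0, -2, 0],
    [0, -2, 0],
    [0, -2, 0],
    [0, -3, 0],
    [0, -3, 0]
  ],
  "turn": [
    [0, 0, 0],
    [0, 0, 0],
    [0, 0, 0],
    [0, 0, 0],
    [0, 0, 0],
    [0, 0, 0],
    [0, 0, 0],
    [0, 0, 0],
    [0, 0, 0],
    [0, 0, 0]
  ],
  "fingers": [0.27, 0.27, 0.27, 0.27, 0.27, 0.27, 0.27, 0.27, 0.27, 0.27]
}}

```text
time: 15.85
position: [0.5563, -0.0068, 0.0061]
tool_rot: [-1.571, 0.032, -0.026]
ft_force: [-0.4, 0.3, -0.8]
grip_width: 0.631
```

>>> {"name": "play_rows", "arguments": {
  "translation": [
    [0, -4, 0],
    [0, -6, 0],
    [0, -10, 0],
    [0, -15, 0],
    [0, -15, 0],
    [0, -20, 0],
    [0, -20, 0],
    [0, -20, 0],
    [0, -20, 0],
    [0, -20, 0]
  ],
  "turn": [
    [0, 0, 0],
    [0, 0, 0],
    [0, 0, 0],
    [0, 0, 0],
    [0, 0, 0],
    [0, 0, 0],
    [0, 0, 0],
    [0, 0, 0],
    [0, 0, 0],
    [0, 0, 0]
  ],
  "fingers": [0.27, 0.27, 0.27, 0.27, 0.27, 0.27, 0.27, 0.27, 0.27, 0.27]
}}

```text
time: 16.68
position: [0.5579, -0.0071, 0.1589]
tool_rot: [-1.57, 0.029, -0.03]
ft_force: [-0.3, 0.1, -0.3]
grip_width: 0.636
```

>>> {"name": "play_rows", "arguments": {
  "translation": [
    [0, -20, 0],
    [0, -20, 0],
    [0, -20, 0],
    [-10, -10, 30],
    [-10, 0, 30],
    [-10, 0, 30],
    [-10, 0, 30],
    [-10, 0, 30],
    [-10, 0, 30],
    [-10, 0, 30]
  ],
  "turn": [
    [0, 0, 0],
    [0, 0, 0],
    [0, 0, 0],
    [0, 0, 0],
    [0, 0, 0],
    [0, 0, 0],
    [0, 0, 0],
    [0, 0, 0],
    [0, 0, 0],
    [0, 0, 0]
  ],
  "fingers": [0.27, 0.27, 0.27, 0.27, 0.27, 0.27, 0.27, 0.27, 0.27, 0.27]
}}

```text
time: 17.52
position: [0.4951, 0.2066, 0.228]
tool_rot: [-1.57, 0.029, -0.03]
ft_force: [0.1, -0.2, -0.1]
grip_width: 0.632
```

```bash
python3 - <<'E'
from h import *
for n,(r0,r1,c0,c1,k) in {"scene":(170,260,230,350,6.5),"top":(165,265,265,340,6)}.items():
    im=ctrl.get_image(n); cv2.imwrite(f"pics/{n}14.png",im)
    cv2.imwrite(f"pics/{n}14c.png",cv2.resize(im[r0:r1,c0:c1],None,fx=k,fy=k,interpolation=cv2.INTER_CUBIC))
s=ctrl.get_state();print(s['position'],s['ft_force'],s['time'])
E
```

```text
[0.49298782 0.21221598 0.22750434] [ 0.46104582 -0.53102447 -0.35333068] 17.6167
```

View pics/scene14c.png

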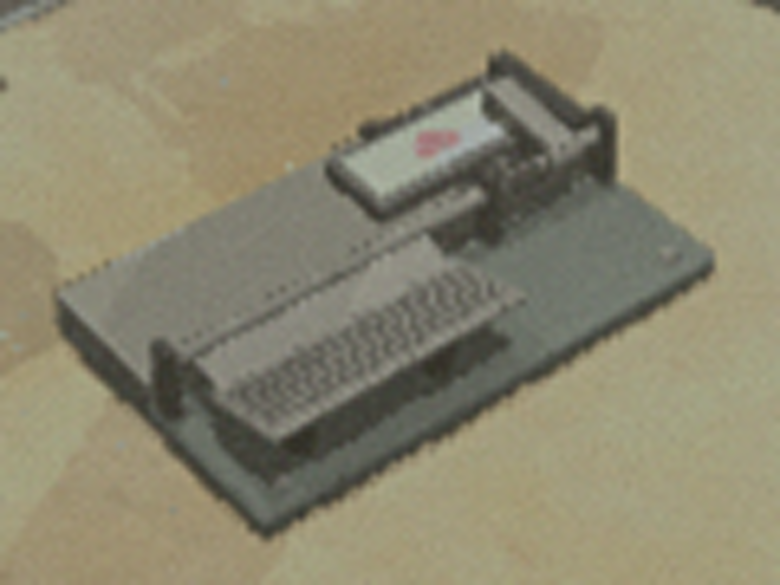

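View pics/top14c.png

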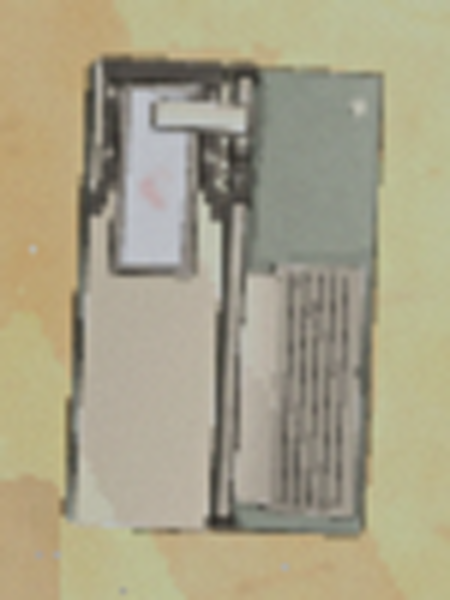

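```bash
python3 - <<'E'
from h import *
x,y,a,_=np.load("stage.npy")
for nm,P in {"rearL":(-9,18,33),"rearR":(-9,-18,33),"frontL":(75,18,33),"mouthL":(15,26,29),"stopL":(75,26,35)}.items():
    u=proj("top",pose(x,y,a,np.array(P)/1000))[0]; v=proj("scene",pose(x,y,a,np.array(P)/1000))[0]
    print(nm,((u-[265,165]+.5)*6-.5).round(0),((v-[230,170]+.5)*6.5-.5).round(0))
im=cv2.imread("pics/top14.png")[172:215,275:308]; cv2.imwrite("pics/top14d.png",cv2.resize(im,None,fx=13,fy=13,interpolation=cv2.INTER_CUBIC))
E
```

```text
rearL [111. 272.] [325. 159.]
rearR [193. 274.] [385. 207.]
frontL [118.  80.] [499.  68.]
mouthL [ 95. 216.] [364. 130.]
stopL [99. 79.] [485.  54.]
```

View pics/top14d.png

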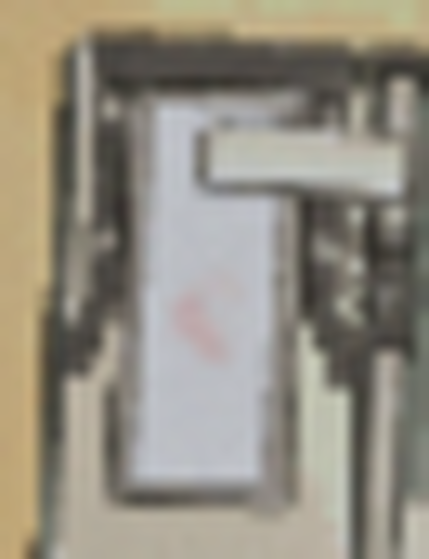

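View pics/scene14.png

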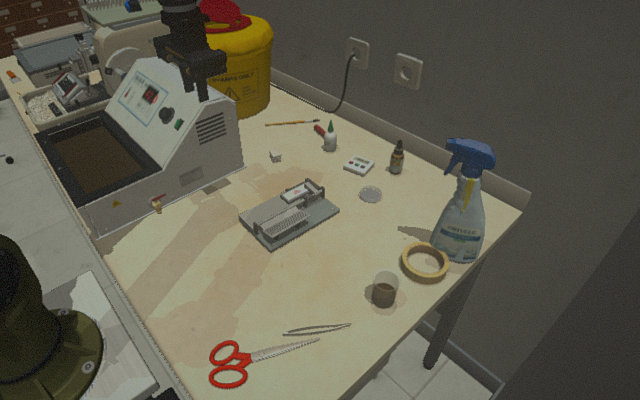

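>>> {"name": "play_rows", "arguments": {
  "translation": [
    [0, -20, 0],
    [0, -20, 0],
    [0, -20, 0],
    [0, -20, -10],
    [0, 0, -20],
    [0, 0, -20],
    [0, 0, -20],
    [0, 0, 0],
    [0, 0, 0],
    [0, 0, 0]
  ],
  "turn": [
    [0, 0, 0],
    [0, 0, 0],
    [0, 0, 0],
    [0, 0, 0],
    [0, 0, 0],
    [0, 0, 0],
    [0, 0, 0],
    [0, 0, 0],
    [0, 0, 0],
    [0, 0, 0]
  ],
  "fingers": [0.27, 0.27, 0.27, 0.27, 0.27, 0.27, 0.27, 0.27, 0.27, 0.27]
}}

```text
time: 18.45
position: [0.4931, 0.1359, 0.3074]
tool_rot: [-1.57, 0.029, -0.029]
ft_force: [-0.1, -0.2, -0.3]
grip_width: 0.636
```

```bash
python3 - <<'E'
from bench import ctrl
import cv2
im=ctrl.get_image("scene"); cv2.imwrite("pics/s15.png",im); s=ctrl.get_state(); print(s['position'],s['ft_force'],abs(s['qd']).max())
E
```

```text
[0.49297319 0.13640561 0.30715366] [ 0.25982571 -0.60183636 -0.29242192] 0.008380172401499027
```

View pics/s15.png

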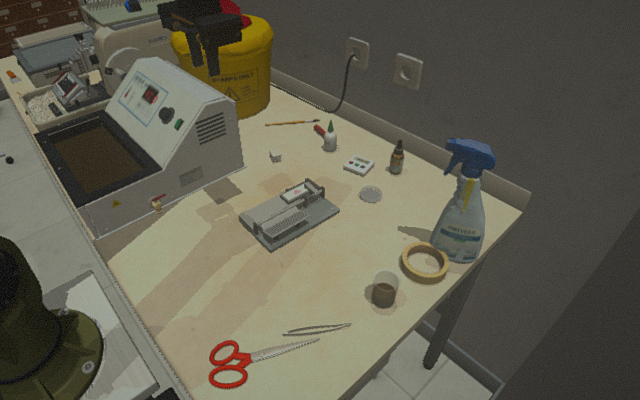

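The gripper is clear, hanging high at about (205,40). The carrier sits under the clip at (297,190), and the bystanders are where they were. I'm handing in now.

```bash
python3 -c "
from bench import ctrl
print(ctrl.close_job())"
```

```text
the job is handed in; nothing more can be done
None
```

The carrier is fully home and clamped under the clip, and I handed the job in at about 18.5 s of the 48 s allowed.

**What I did:**
- One fingertip pressed the paddle to its stop at about 6–7 N. The highest reading was about 15 N, at the final push.
- With the paddle held down, the other fingertip pushed the carrier from behind, along the deck and under the raised nose.
- It met a firm stop: 3 mm more commanded push raised the force to 12 N, and the measured position moved only 0.1 mm.
- I backed the finger off the carrier with the paddle still down, then let the paddle come up, lifted clear and moved away.

**Last checks:**
- **Position:** in the top view the carrier's rear edge is within about 1 mm of the computed home position.
- **Clamping:** the nose rests on the carrier and the paddle sits slightly below its rest angle, as it should when clamping.
- **Bystanders:** the beaker, forceps, moulds and petri dish look unmoved in the pictures.
- **Robot:** the measured force was near zero at the end, with the arm well clear of everything.

**What disagreed:** the fingertips turned out to sit about 35 mm behind the stated tool point when partly open, so I set the pressing height by contact force and pictures. Pushing drag was also higher than I expected, at about 3 N.

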